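# Push the sewing tin down its storage lane

### The job

The blue sewing tin stands askew on the open end of its plywood storage lane. Square it up and push it along the board with the fingertips, in between the two freshly painted yellow rails, until it sits fully home against the dark wooden stop, with neither the tin nor the robot touching either rail. Only push it: do not lift or tip it, leave the other sewing things where they are, and finish clear of everything.

Things in the scene. Friction and masses are not known exactly. Their poses are not given: they have to be found in the camera images.
- kit: The sewing tin: closed box with blue sides, paler blue lid and a white label on top; 110 mm long (its x), 90 mm wide (its y), 55 mm tall (its z), 0.35 to 0.7 kg, loose, standing on the lane's board. Origin at the centre of its underside. It starts on the open end of the board, up to 28 mm off the lane's centre line and up to 0.3 rad askew, its +x end towards the lane.
- lane_mouth (a point): Centre of the lane's open mouth, level with the near ends of the two rails, at the height of the board's top. x points down the lane towards the stop, y across it to the left rail, z up. The flat plywood board (440 mm long, 160 mm wide, 10 mm thick, fixed on the table) reaches 200 mm back from here along -x as an open apron without rails, and 240 mm forward.
- lane_home (a point): Centre of the stop's inner face, at the height of the board's top, same axes as lane_mouth and 220 mm farther down the lane. The stop is a dark wooden block across the lane's end, 15 mm thick, 132 mm wide, 50 mm above the board. With the tin home its centre is 55 mm before this point.
- rail_left: Yellow guide rail on the lane's +y side: 220 mm long, 10 mm thick, 18 mm tall above the board, fixed; origin at the centre of its underside, x along the lane. The gap between the two rails' inner faces is 112 mm, so the 90 mm tin has 11 mm to spare on each side when centred.
- rail_right: Yellow guide rail on the lane's -y side, same size and axes.
- spool_coral: Loose thread spool, coral red with wooden ends, 34 mm diameter, 48 mm tall, standing on the table; origin at the centre of its underside. Leave alone.
- spool_white: Loose thread spool, off-white, same size. Leave alone.
- button_jar: Loose amber jar with a red cap, 60 mm diameter, 80 mm tall; origin under its centre. Leave alone.
- tape_case: Loose yellow tape-measure case, 55 x 55 x 24 mm; origin under its centre. Leave alone.
- scissors: Loose fabric scissors lying flat, 200 mm long (x), 55 mm wide, 10 mm tall; origin under the middle. Leave alone.
- pencil: Loose red marking pencil lying flat, 150 mm plus point (x), 8 mm thick; origin under the middle. Leave alone.
- chalk: Loose pale block of tailor's chalk, 50 x 30 x 10 mm; origin under its centre. Leave alone.

How it is judged (in metres and radians):
On the way, in this order (a step that is already met when the one before it is completed fails the run):
1. the tin's nose has entered between the rails, squared up and clear of both (y of kit in the frame of lane_home between -0.011 and 0.011 m and angle between the x axis of kit and the x axis of lane_home, either way round below 0.1 rad and x of kit in the frame of lane_home between -0.255 and -0.1 m), for 0.1 s.
2. the tin is fully home against the stop (y of kit in the frame of lane_home between -0.011 and 0.011 m and angle between the x axis of kit and the x axis of lane_home, either way round below 0.1 rad and x of kit in the frame of lane_home above -0.06 m), for 0.1 s.
At the end, for the whole second after the job is handed in: The tin stands flat on the board between the rails with its end against the stop (gap under 5 mm), within 11 mm of the centre line and 0.1 rad of the lane's direction, at rest (all of step 2 and x of kit in the frame of lane_home below -0.05 m and z of kit in the frame of lane_home between -0.004 and 0.004 m and angle between kit's own z axis and vertical below 0.05 rad and linear speed of kit below 0.01 m/s); the robot touches nothing.
It fails at once if a guide rail is touched, by the tin or by the robot (contact force between any of rail_left, rail_right and anything else above 0.3 N).
It fails at once if the tin is lifted or tipped (z of kit in the frame of lane_home above 0.008 m or angle between kit's own z axis and vertical above 0.15 rad).
It fails at once if another sewing thing is moved more than 15 mm (distance of any of spool_coral, spool_white, button_jar, tape_case, scissors, pencil, chalk from where it was at the start of the episode above 0.015 m).
It also fails if it takes over 64 s, if anything falls off the work surface, if the arm or the gripper's body presses on something with over 40 N, if the wrist force passes 120 N, or if a joint passes its speed limit or range.

### The arm

A 6-joint arm with a two-finger parallel gripper is mounted at the origin on the work surface. World frame = base frame: x ahead of the robot, y to its left, z up, the work surface at z = 0. Lengths are in mm, angles in rad, forces in N, time in s.
With the tool pointing down it reaches from about 350 to 875 mm from the base axis. Payload 4.2 kg.
Tool frame: the origin (TCP) lies between the finger pads; the fingertips stand 19 mm ahead of it and the grasp point (between the pads) is the TCP; y points along the fingers, z is the direction in which the jaws open and shut, and the axes are right-handed (so a half turn about y gives the same grasp; the last joint's range is limited). The gripper opens to 85 mm and grips with 20 to 120 N. Pads are 22 mm wide; open, the fingers measure 114 mm over their backs; the gripper's body (76 mm by 85 mm) begins 54 mm behind the grasp point. The pads swing forward as they close: fully open they stand 13 mm farther back than shut.
Start: joints at [1.498, 0.385, 0.008, 0, -1.194, -0.259], TCP at [203.558, 590.9, 250.312] pointing down, gripper open.
Joint ranges: [-3.14, 3.14], [-1.21, 2.06], [-1.07, 1.41], [-3.16, 2.05], [-2.99, -0.16], [-3.1, 3.1]. Speed limits (rad/s): [2.79, 2.79, 3.14, 3.14, 3.14, 3.14].

### API

Orientations are given as a unit quaternion [x, y, z, w].
In Python, from bench import arm gives the robot as it stands.
- The arm moves only by the shell command python3 -m inch 'ROWS'. ROWS is JSON, a list of rows, each a list of 7 numbers: the opening, from 0 (shut) to 1 (fully open), then the shift along the tool's x, y, z in cm, then the turn, a rotation vector about the tool's x, y, z in degrees. A call has 1 to 20 rows; each row is the pose to reach, as a shift and turn from the pose commanded when the call began, along the tool's axes at that moment; what a row does not reach only later rows make up. A row lasts 1/12 s, in which the tool goes at most 41.7 mm and 7.16 degrees, less where a joint would pass 70% of its speed; a pose out of reach is approached as far as the arm can. A call with a gripper value outside its range is refused whole. The fingers move at their own pace and stop on an object; the grip force is fixed at half the most. Time passes only in rows, so rows that repeat a pose let the fingers close. It gives the time, the measured TCP pose, the force and the opening at its end, in the units of the state.
- arm.read_state(): the state, without advancing time (a new reading comes with each control period).
- arm.get_image(name): name is "side" or "top" or "wrist"; returns the picture (480x640x3 uint8, red, green, blue); there is no depth.
- arm.camera_params(name): a dict with "fx", "fy", "cx", "cy" (pixels), "rvec" (rotation vector, rad) and "tvec" (3), from world to camera coordinates, as OpenCV has them. Camera axes: x right, y down, z forward; pixel columns grow to the right and rows downward; lengths in mm; the calibration is good to about 2 mm. The wrist camera is an equidistant fisheye: a pixel r from the principal point sees the ray r / f radians off the axis. A picture is of the moment at which its call begins: read the wrist's pose just before it. camera_params takes no time and is no camera call; for the wrist camera it gives the pose at the moment of the call.
- arm.job_done(): hands the job in, once; it reports no verdict.
Trained networks look in the newest picture that a camera, given by its name, has taken for a name from the list of things; names that differ only in an ending like _2 or _b are one class to them, and where a whole thing is asked for, a point or a joint stands for the part that bears it (a point fixed in the world has none). Each returns a list of dicts, best first, with "conf" (0 to 1); they miss things now and then, are a little off and sometimes report something else, mostly with a low value. They report only what shows in the picture. A call takes as long as a camera call.
- arm.masks_of(label, camera): "mask" (480x640 bool, what is visible of it) and "extent" ([left, top, width, height] in pixels, round what is visible of it).
The state is a dict: "clock": time; "joints": joint angles; "joint_vel": joint speeds; "joint_efforts": joint torques, N m; "position": TCP position; "ee_rot": TCP orientation; "contact_force": force on the tool from outside, world axes, zero at the start; "wrist_torque": the same for the moment, N m; "gripper_width": finger opening in mm.
Only numpy, scipy, OpenCV 4.12 (cv2) and the standard library are available. Lean on these libraries where they do the work, as an engineer would, in place of code of your own. Each camera call takes 0.05 s, during which the arm holds its last target.

## Working session

There is one attempt and no reset: what is moved stays moved. The work goes in short steps, Python scripts to look and compute and a shell command to move; the robot and the scene stay as the last step left them, time stands still between calls to the robot, and variables do not carry over. Pictures are saved under pics/ and viewed, and the job is handed in when it is done.

```bash
ls; mkdir -p pics; python3 - <<'E'
from bench import arm
import cv2
s=arm.read_state();print(s)
for n in("top","side","wrist"):
    cv2.imwrite(f"pics/{n}0.png",arm.get_image(n)[:,:,::-1]);print(n,arm.camera_params(n))
E
```

```text
pics
{'clock': 0.0, 'joints': array([ 1.49761914e+00,  3.85559277e-01,  6.61636215e-03, -5.48849746e-04,
       -1.19400649e+00, -2.58556098e-01]), 'joint_vel': array([-1.37540413e-03, -5.08843490e-05, -1.26035769e-03, -1.23335943e-03,
       -2.96137468e-03, -1.45578969e-03]), 'joint_efforts': array([ 5.75118665e-04, -3.92291415e+01,  1.88398951e+01,  4.18604448e+00,
       -4.66688609e-03,  6.41539621e-08]), 'position': array([203.3673414 , 590.40103986, 249.20880374]), 'ee_rot': array([-0.11670979, -0.69661529,  0.6981646 ,  0.11692804]), 'contact_force': array([1.29747613, 0.72530886, 0.42011784]), 'wrist_torque': array([ 0.02174488, -0.02007602, -0.02404831]), 'gripper_width': 85.30587954771019}
top {'fx': 506.18683836910674, 'fy': 506.18683836910674, 'cx': 333.08092801851734, 'cy': 238.6374067305187, 'rvec': array([ 2.13930735, -2.18467378,  0.06793876]), 'tvec': array([152.09579687, 592.82282137, 944.59622027])}
side {'fx': 566.124568973868, 'fy': 566.124568973868, 'cx': 319.1801764197777, 'cy': 240.45248216227057, 'rvec': array([ 0.75170474, -2.64143922,  1.02714766]), 'tvec': array([574.27255206, 210.59601247, 960.65410641])}
wrist {'fx': 371.64829954431775, 'fy': 371.64829954431775, 'cx': 323.3990898981893, 'cy': 232.05484291062214, 'rvec': array([-1.72034689,  2.41008403,  0.33434971]), 'tvec': array([624.4293216 , -34.65078852, 379.45206521])}
```

View pics/top0.png

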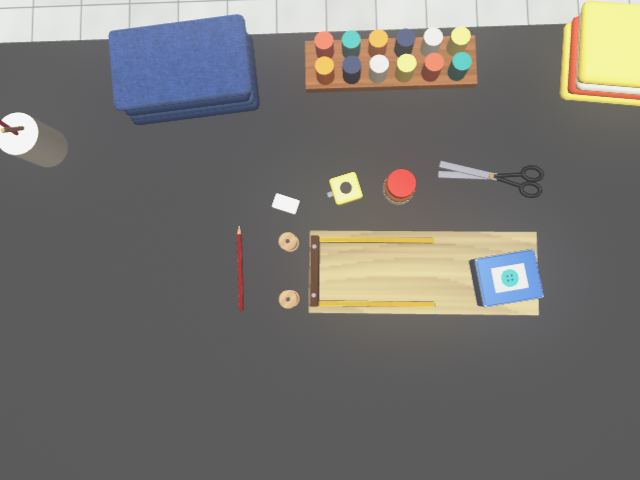

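View pics/side0.png

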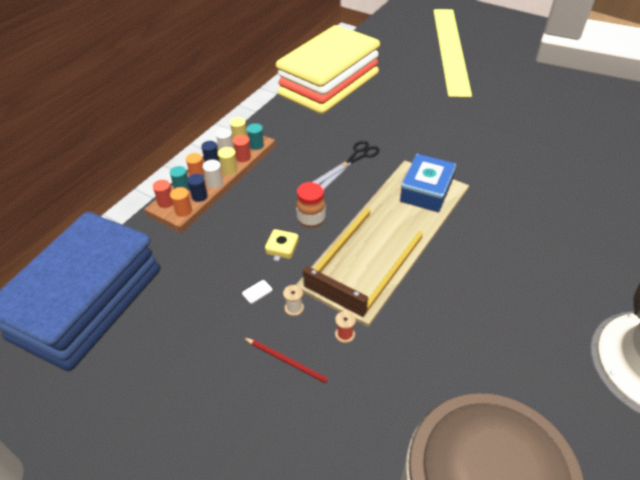

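View pics/wrist0.png

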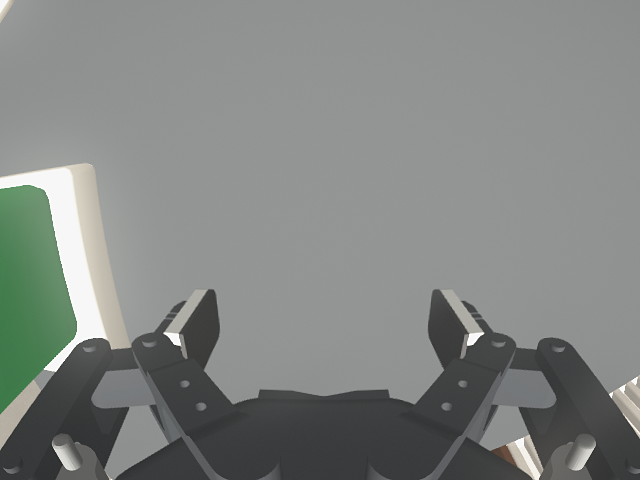

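The top view shows the board at about columns 308–540 and rows 230–316. The stop is at column 315, the rails run from column 318 to 435 at rows 240 and 303, and the tin sits near (508, 278), turned slightly. Next I'll measure these.

```bash
cat > h.py <<'E'
from bench import arm
import cv2, numpy as np
P=arm.camera_params("top")
K=np.array([[P['fx'],0,P['cx']],[0,P['fy'],P['cy']],[0,0,1]]);R=cv2.Rodrigues(P['rvec'])[0];t=P['tvec']
def back(uv,z):
    uv=np.atleast_2d(uv).astype(float)
    d=np.c_[(uv[:,0]-K[0,2])/K[0,0],(uv[:,1]-K[1,2])/K[1,1],np.ones(len(uv))]@R
    o=-R.T@t
    return (o+d*((z-o[2])/d[:,2])[:,None])[:,:2]
def proj(p):
    return cv2.projectPoints(np.atleast_2d(p).astype(float),P['rvec'],P['tvec'],K,None)[0][:,0]
def rect(m):
    c=max(cv2.findContours(m.astype(np.uint8),0,1)[0],key=cv2.contourArea)
    return c[:,0]
def lid(im):
    hsv=cv2.cvtColor(im,cv2.COLOR_RGB2HSV).astype(int)
    return hsv
E
python3 - <<'E'
from h import *
im=cv2.imread('pics/top0.png')
c=im[220:330,300:550];cv2.imwrite('pics/crop0.png',cv2.resize(c,None,fx=3.2,fy=3.2,interpolation=2))
print(-R.T@t)
for n,z in(("rail_left",28),("rail_right",28),("kit",65)):
    arm.get_image("top")
    for d in arm.masks_of(n,"top")[:3]:
        m=d["mask"];c=rect(m);r=cv2.minAreaRect(back(c,z).astype(np.float32))
        print(n,d["conf"],d["extent"],m.sum(),r)
E
```

```text
[507.93383727 113.90923269 997.92883112]
rail_left 0.56 [316.7, 298.3, 119.6, 8.3] 809 ((470.45166015625, 60.02558135986328), (217.9169921875, 15.085404396057129), 88.24822998046875)
rail_right 0.9 [320.3, 239.0, 115.3, 5.2] 674 ((591.4505004882812, 55.716400146484375), (218.46133422851562, 11.592718124389648), 88.71923828125)
kit 0.58 [469.5, 249.6, 77.3, 56.5] 3273 ((513.7349853515625, -174.1031494140625), (91.40261840820312, 121.5493392944336), 9.112136840820312)
```

View pics/crop0.png

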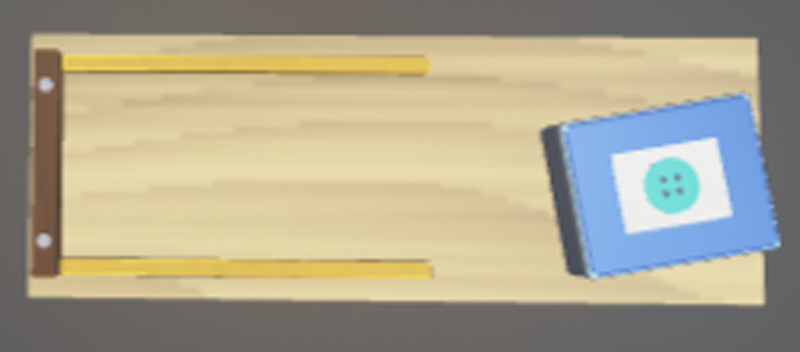

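```bash
cat >> h.py <<'E'
def edge_cols(g,u0,u1,va,vb,rising):
    pts=[]
    for u in range(u0,u1):
        col=cv2.GaussianBlur(g[:,u:u+1],(1,3),0)[va:vb,0].astype(float)
        d=np.diff(col)*(1 if rising else -1)
        k=int(np.argmax(d)); 
        if 0<k<len(d)-1:
            a,b,c=d[k-1],d[k],d[k+1]; off=0.5*(a-c)/(a-2*b+c) if (a-2*b+c) else 0
            pts.append((u,va+k+0.5+off))
    return np.array(pts)
def line(p):
    vx,vy,x,y=cv2.fitLine(p.astype(np.float32),cv2.DIST_HUBER,0,0.01,0.01).ravel()
    return np.array([x,y]),np.array([vx,vy])*np.sign(vy)
def lidquad(im):
    b=im.astype(int)
    m=((b[:,:,2]>170)&(b[:,:,2]-b[:,:,0]>60))
    m[:215]=0;m[340:]=0;m[:,:300]=0
    m=m.astype(np.uint8)
    c=max(cv2.findContours(m,0,1)[0],key=cv2.contourArea)
    h=cv2.convexHull(c)
    return h[:,0]
def tin(im):
    h=lidquad(im); q=back(h,65)
    r=cv2.minAreaRect(q.astype(np.float32))
    return r,h
E
python3 - <<'E'
from h import *
im=cv2.imread('pics/top0.png')[:,:,::-1].copy()
g=im[:,:,0].astype(np.float32)
for nm,a in (("top",(320,460,224,238,True)),("bot",(320,460,308,324,False))):
    p=edge_cols(g,*a);o,d=line(back(p,10));print(nm,o,d,np.arctan2(d[1],d[0]), "x at y=0", o[0]-d[0]/d[1]*o[1])
# board short edges at rows
gt=g.T.copy()
for nm,a in (("far",(240,305,302,316,True)),("near",(310,314,530,546,False))):
    p=edge_cols(gt,*a)[:,::-1];w=back(p,10);print(nm,w.mean(0),w.std(0))
# rails
hsv=cv2.cvtColor(im,cv2.COLOR_RGB2HSV)
m=(hsv[:,:,1]>150)&(hsv[:,:,0]>15)&(hsv[:,:,0]<32);m[:232]=0;m[312:]=0;m[:,:312]=0;m[:,445:]=0
n,l,s,c=cv2.connectedComponentsWithStats(m.astype(np.uint8))
for i in range(1,n):
    if s[i,4]>100:
        ys,xs=np.nonzero(l==i);w=back(np.c_[xs,ys],28);o,d=line(w);print('rail',s[i],o,d,np.arctan2(d[1],d[0]),w.mean(0), w[:,1].min(),w[:,1].max())
r,h=tin(im);print(r,cv2.boxPoints(r))
E
```

```text
top [611.91315  64.06792] [0.02636397 0.9996524 ] 1.5444293 x at y=0 610.22345
bot [450.6995    34.320538] [0.02863977 0.9995898 ] 1.5421526 x at y=0 449.71616
far [533.42790768 189.66304424] [36.52644437  2.06363512]
near [ 448.87978696 -250.18504414] [2.11917626 0.09350459]
rail [321 238 112   5 344] [592.192     62.398026] [0.03732477 0.99930316] 1.5334629 [591.91730169  58.4279678 ] -49.48044492306941 162.9977856557699
rail [319 301  88   5 313] [471.13623  90.1536 ] [0.03142836 0.999506  ] 1.5393628 [471.1379743   90.75371097] 3.8418612738557414 168.9233575538833
((514.4851684570312, -180.4346923828125), (88.13794708251953, 108.05111694335938), 8.360310554504395) [[ 463.0293   -133.39078 ]
 [ 478.73965  -240.29367 ]
 [ 565.94104  -227.4786  ]
 [ 550.2307   -120.575714]]
```

```bash
python3 - <<'E'
from h import *
from scipy.spatial.transform import Rotation as Ro
s=arm.read_state();A=Ro.from_quat(s['ee_rot']).as_matrix();print(A.round(3))
print(s['position'])
# desired: y down; z along lane dir (0.0275,.9996) or opposite
for sg in(1,-1):
    z=sg*np.array([.0275,.99962,0]);y=np.array([0,0,-1.]);x=np.cross(y,z)
    D=np.c_[x,y,z];print(sg,np.degrees(Ro.from_matrix(A.T@D).as_rotvec()))
    print(A.T@(np.array([430,-183,250])-s['position']))
E
```

```text
[[-0.945 -0.    -0.326]
 [ 0.326 -0.    -0.945]
 [-0.    -1.     0.   ]]
[203.55829333 590.86689123 250.23372909]
1 [-4.69699676e-04  1.62563832e+02 -1.05943927e-02]
[-4.66189090e+02  3.24549968e-01  6.57885623e+02]
-1 [-7.41028452e-03 -1.74361681e+01  3.28533058e-04]
[-4.66189090e+02  3.24549968e-01  6.57885623e+02]
```

```bash
python3 -m inch '[[0.6,-40.7,0,27.3,0,-17.44,0],[0.6,-40.7,0,27.3,0,-17.44,0],[0.6,-40.7,0,27.3,0,-17.44,0],[0.6,-40.7,0,27.3,0,-17.44,0],[0.6,-40.7,0,27.3,0,-17.44,0],[0.6,-40.7,0,27.3,0,-17.44,0],[0.6,-40.7,0,27.3,0,-17.44,0],[0.6,-40.7,0,27.3,0,-17.44,0],[0.6,-40.7,0,27.3,0,-17.44,0],[0.6,-40.7,0,27.3,0,-17.44,0],[0.6,-40.7,0,27.3,0,-17.44,0],[0.6,-40.7,0,27.3,0,-17.44,0],[0.6,-40.7,0,27.3,0,-17.44,0]]'
cat >> h.py <<'E'
from scipy.spatial.transform import Rotation as Ro
LA=np.array([.0275,.99962]); LO=np.array([530.0,0.])-0; 
LO=LO+LA*(168.6/.99962)   # home
def lane(p): # world xy -> lane home coords
    d=np.asarray(p)-LO; return d@LA, d@np.array([-LA[1],LA[0]])
def go(target,yawx=None):
    s=arm.read_state();A=Ro.from_quat(s['ee_rot']).as_matrix()
    print('state',s['clock'],s['position'].round(1),'j',s['joints'].round(2),'F',s['contact_force'].round(1),'w',round(s['gripper_width'],1))
    print('tool shift cm',(A.T@(np.array(target)-s['position'])/10).round(2))
    if yawx is not None:
        x=np.array([np.cos(yawx),np.sin(yawx),0]);y=np.array([0,0,-1.]);D=np.c_[x,y,np.cross(x,y)]
        print('turn',np.degrees(Ro.from_matrix(A.T@D).as_rotvec()).round(2))
def tinpose(tag):
    im=arm.get_image("top");cv2.imwrite(f'pics/top_{tag}.png',im[:,:,::-1])
    r,h=tin(im);b=cv2.boxPoints(r)
    e=b[1]-b[0];f=b[2]-b[1];L=e if np.hypot(*e)>np.hypot(*f) else f
    L=L*np.sign(L@LA)
    ang=np.arctan2(LA[0]*L[1]-LA[1]*L[0],L@LA)
    print('tin lane',np.round(lane(r[0]),1),'ang',round(float(ang),4),'size',np.round(r[1],1))
    return im
E
python3 - <<'E'
from h import *
tinpose('a'); go([425,-183,250],np.pi-.0275)
E
```

```text
clock: 1.53
position: [501.8, 196.3, 250.3]
ee_rot: [-0.012, -0.707, 0.707, 0.012]
contact_force: [-0.8, 0.9, 0.5]
gripper_width: 51.1
tin lane [-349.1   11.3] ang 0.1734 size [ 86.8 106.5]
state 1.5833 [500.7 197.9 250.2] j [ 0.68  0.24 -0.21  0.   -1.13  0.86] F [-0.1 -0.1 -0.3] w 51.1
tool shift cm [6.330e+00 2.000e-02 3.831e+01]
turn [-0.01 -0.28  0.01]
```

```bash
python3 -m inch '[[0.6,6.3,0,38.3,0,-0.28,0],[0.6,6.3,0,38.3,0,-0.28,0],[0.6,6.3,0,38.3,0,-0.28,0],[0.6,6.3,0,38.3,0,-0.28,0],[0.6,6.3,0,38.3,0,-0.28,0],[0.6,6.3,0,38.3,0,-0.28,0],[0.6,6.3,0,38.3,0,-0.28,0],[0.6,6.3,0,38.3,0,-0.28,0],[0.6,6.3,0,38.3,0,-0.28,0],[0.6,6.3,0,38.3,0,-0.28,0],[0.6,6.3,0,38.3,0,-0.28,0],[0.6,6.3,0,38.3,0,-0.28,0]]'
python3 - <<'E'
from h import *
im=tinpose('b'); go([425,-183,46],np.pi-.0275)
E
```

```text
clock: 2.58
position: [425.9, -180.8, 250.4]
ee_rot: [0.008, 0.707, -0.707, -0.008]
contact_force: [-1.0, 0.3, 0.0]
gripper_width: 51.0
tin lane [-349.2   11.3] ang 0.1732 size [ 86.7 106.4]
state 2.6333 [ 426.1 -180.2  250.4] j [-0.05  0.11 -0.37 -0.   -1.09  1.6 ] F [-0.7 -0.7 -0. ] w 51.1
tool shift cm [ 0.11 20.44  0.29]
turn [ 0.01  0.31 -0.02]
```

View pics/top_b.png

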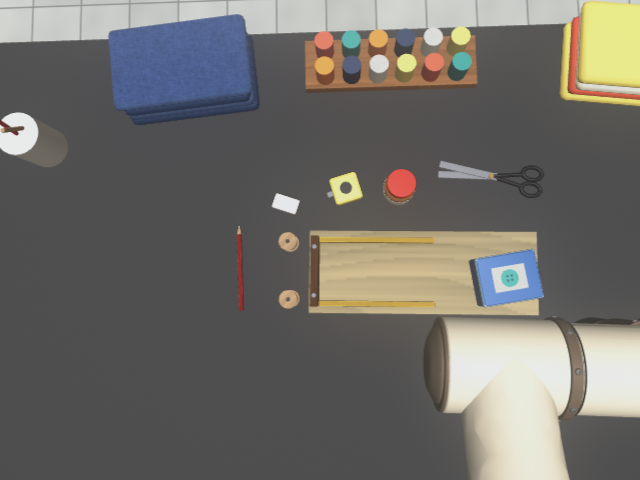

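```bash
python3 -m inch '[[0.6,0.1,4,0.2,0,0.3,0],[0.6,0.1,8,0.2,0,0.3,0],[0.6,0.1,12,0.2,0,0.3,0],[0.6,0.1,16,0.2,0,0.3,0],[0.6,0.1,19,0.2,0,0.3,0],[0.6,0.1,20.4,0.2,0,0.3,0],[0.6,0.1,20.4,0.2,0,0.3,0],[0.6,-1,20.4,0.2,0,0.3,0],[0.6,-1.6,20.4,0.2,0,0.3,0],[0.6,-2.0,20.4,0.2,0,0.3,0],[0.6,-2.0,20.4,0.2,0,0.3,0]]'
python3 - <<'E'
from h import *
im=tinpose('c'); go([455,-181,46],np.pi-.0275)
cv2.imwrite('pics/side_c.png',cv2.resize(arm.get_image("side")[100:260,300:540,::-1],None,fx=3,fy=3))
cv2.imwrite('pics/wrist_c.png',arm.get_image("wrist")[:,:,::-1])
E
```

```text
clock: 3.55
position: [448.7, -183.2, 47.9]
ee_rot: [-0.011, -0.707, 0.707, 0.008]
contact_force: [-0.2, -0.2, -0.3]
gripper_width: 50.9
tin lane [-349.     8.2] ang 0.1722 size [ 82.8 107.4]
state 3.6 [ 447.5 -183.2   47.5] j [-0.05  0.41 -0.58  0.   -0.58  1.6 ] F [-0.6  0.3 -0.1] w 51.4
tool shift cm [-0.74  0.16 -0.24]
turn [-0.01  0.01 -0.19]
```

View pics/side_c.png

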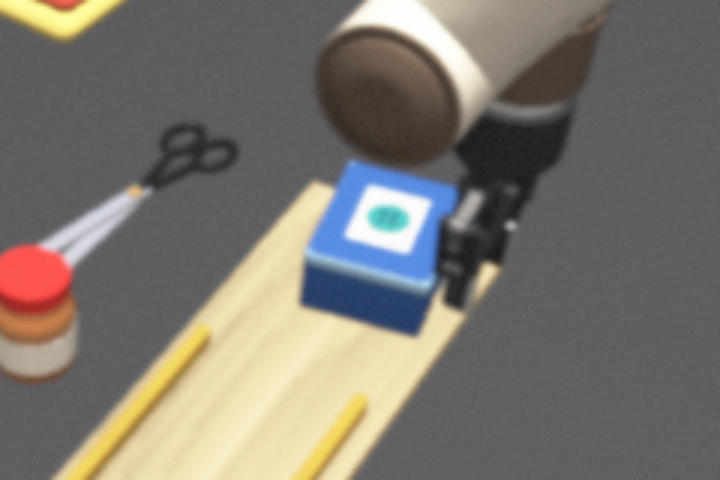

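View pics/wrist_c.png

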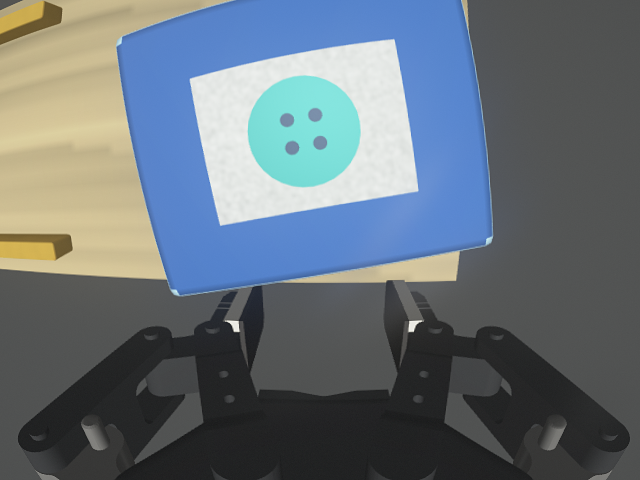

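View pics/top_c.png

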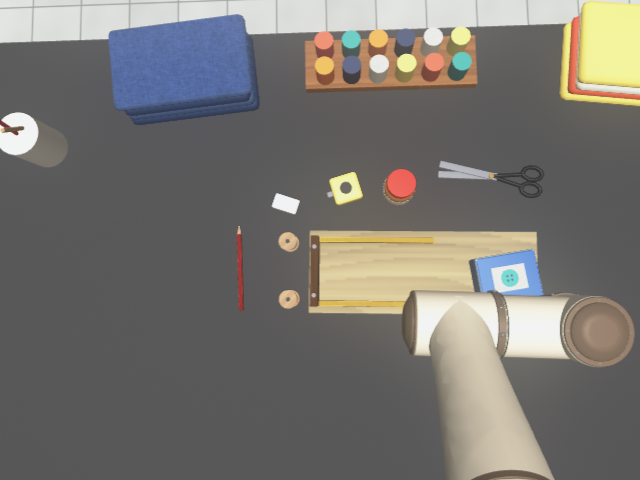

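The tin is still where it was, and the front finger is about to touch its left face near the front corner, at about (225, 290) in the wrist view. I'll push sideways slowly.

```bash
python3 -m inch '[[0.6,-0.2,0.2,-0.2,0,0,0],[0.6,-0.5,0.2,-0.2,0,0,0],[0.6,-0.8,0.2,-0.2,0,0,0],[0.6,-1.1,0.2,-0.2,0,0,0],[0.6,-1.4,0.2,-0.2,0,0,0],[0.6,-1.6,0.2,-0.2,0,0,0],[0.6,-1.6,0.2,-0.2,0,0,0]]'
cat >> h.py <<'E'
def wback(uv,z,W=None):
    W=W or arm.camera_params("wrist");uv=np.atleast_2d(uv).astype(float)
    Rw=cv2.Rodrigues(W['rvec'])[0]
    a=(uv-[W['cx'],W['cy']])/W['fx'];th=np.hypot(*a.T)
    d=np.c_[a*(np.sin(th)/np.maximum(th,1e-9))[:,None],np.cos(th)]@Rw
    o=-Rw.T@W['tvec'];return (o+d*((z-o[2])/d[:,2])[:,None])[:,:2]
def wtin(tag):
    W=arm.camera_params("wrist");im=arm.get_image("wrist");cv2.imwrite(f'pics/wrist_{tag}.png',im[:,:,::-1])
    hsv=cv2.cvtColor(im,cv2.COLOR_RGB2HSV).astype(int)
    b=im.astype(int)
    lab=((b.min(2)>170)).astype(np.uint8)
    hs=((hsv[:,:,0]>105)&(hsv[:,:,0]<120)&(hsv[:,:,1]>90)&(hsv[:,:,2]>150)).astype(np.uint8)
    for nm,m in(('lid',hs),('label',lab)):
        c=max(cv2.findContours(m,0,1)[0],key=cv2.contourArea)
        c=c[:,0];r=cv2.minAreaRect(wback(c,65,W).astype(np.float32));bb=cv2.boxPoints(r)
        e=bb[1]-bb[0];f=bb[2]-bb[1];L=e if np.hypot(*e)>np.hypot(*f) else f
        L=L*np.sign(L@LA)
        print('wrist',nm,c.min(0),c.max(0),'lane',np.round(lane(r[0]),1),'ang',round(float(np.arctan2(LA[0]*L[1]-LA[1]*L[0],L@LA)),4),'size',np.round(r[1],1))
E
python3 - <<'E'
from h import *
tinpose('d'); go([469,-181,46],np.pi-.0275);wtin('d')
E
```

```text
clock: 4.28
position: [462.4, -181.8, 44.1]
ee_rot: [-0.01, -0.707, 0.707, 0.01]
contact_force: [-0.3, 0.2, -0.5]
gripper_width: 50.9
tin lane [-350.    -6.7] ang 0.1234 size [ 67.2 107.4]
state 4.3333 [ 462.4 -181.8   44.2] j [-0.05  0.43 -0.55  0.   -0.59  1.59] F [-0.7 -0.3  0.3] w 51.2
tool shift cm [-0.66 -0.18 -0.1 ]
turn [-0.   -0.02 -0.03]
wrist lid [125   1] [498 316] lane [-350.4    1.9] ang 0.1297 size [ 87.1 107. ]
wrist label [201  71] [428 251] lane [-350.4    2. ] ang 0.1296 size [45.5 60.6]
```

View pics/wrist_d.png

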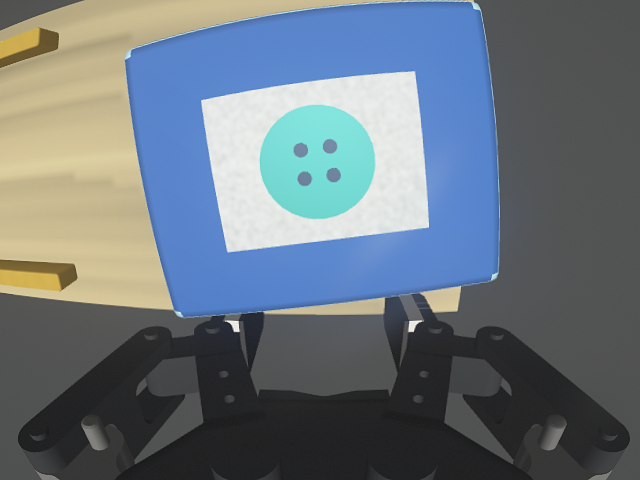

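```bash
python3 -m inch '[[0.6,1.5,0,0,0,0,0],[0.6,3,0,0,0,0,0],[0.6,3,-3,0,0,0,0],[0.6,3,-7,0,0,0,0],[0.6,3,-11,0,0,0,0],[0.6,3,-11,0,0,0,0]]'
python3 - <<'E'
from h import *
tinpose('e'); go([522,-285,150],np.pi/2-.0275);wtin('e')
E
```

```text
clock: 4.88
position: [437.5, -182.0, 162.3]
ee_rot: [-0.015, -0.706, 0.708, 0.003]
contact_force: [1.5, -0.2, 0.1]
gripper_width: 51.2
tin lane [-351.1    3.9] ang 0.1312 size [ 87.8 106.6]
state 4.9333 [ 435.5 -181.4  158.9] j [-0.05  0.21 -0.5   0.   -0.85  1.59] F [-0.8 -0.1 -0.4] w 51.5
tool shift cm [-8.91  1.02 10.12]
turn [ 0.51 90.03 -0.63]
wrist lid [223  25] [416 186] lane [-350.2    2.9] ang 0.1275 size [ 86.6 106.9]
wrist label [0 3] [412 214] lane [-249.1    3.9] ang -0.001 size [312.5 126.5]
```

View pics/top_e.png

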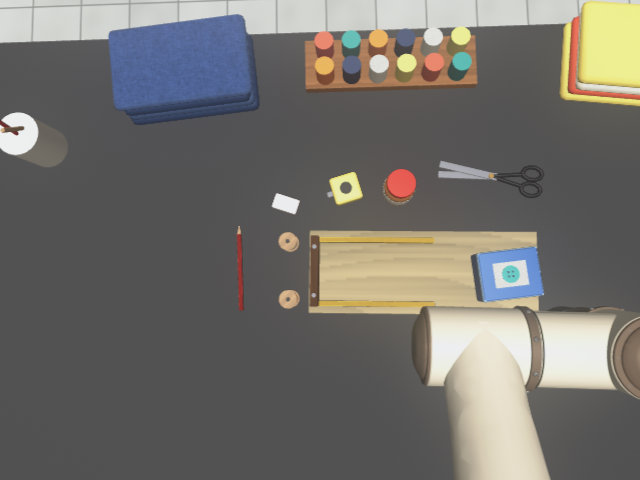

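```bash
python3 -m inch '[[0.6,-8.9,1,10.1,0,90,0],[0.6,-8.9,1,10.1,0,90,0],[0.6,-8.9,1,10.1,0,90,0],[0.6,-8.9,1,10.1,0,90,0],[0.6,-8.9,1,10.1,0,90,0],[0.6,-8.9,1,10.1,0,90,0],[0.6,-8.9,1,10.1,0,90,0],[0.6,-8.9,1,10.1,0,90,0],[0.6,-8.9,1,10.1,0,90,0],[0.6,-8.9,1,10.1,0,90,0],[0.6,-8.9,1,10.1,0,90,0],[0.6,-8.9,1,10.1,0,90,0],[0.6,-8.9,1,10.1,0,90,0],[0.6,-8.9,1,10.1,0,90,0],[0.6,-8.9,1,10.1,0,90,0]]'
python3 - <<'E'
from h import *
tinpose('f'); go([522,-280,46],np.pi/2-.0275);
E
```

```text
clock: 6.23
position: [517.6, -284.3, 142.8]
ee_rot: [-0.506, -0.493, 0.494, 0.507]
contact_force: [0.7, 0.3, -0.6]
gripper_width: 51.3
tin lane [-341.6    5.1] ang -1.4432 size [87.6 87.5]
state 6.2833 [ 517.8 -284.3  143.1] j [-0.23  0.42 -0.22 -0.   -0.93  0.2 ] F [-0.1  0.9  0.9] w 51.3
tool shift cm [ 0.44  9.71 -0.43]
turn [-0.1   0.08  0.03]
```

View pics/top_f.png

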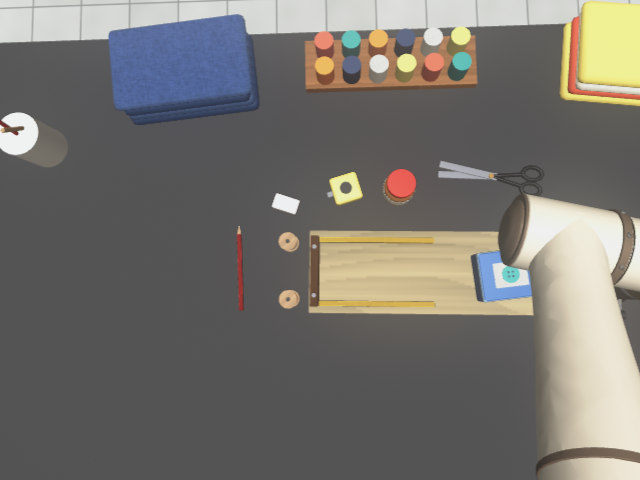

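```bash
python3 -m inch '[[0.6,0.2,3,-0.5,0,0,0],[0.6,0.4,6,-0.5,0,0,0],[0.6,0.4,8.5,-0.5,0,0,0],[0.6,0.4,9.7,-0.5,0,0,0],[0.6,0.4,9.7,-0.5,0,0,0],[0.6,0.4,9.7,-0.5,0,0,0]]'
python3 - <<'E'
from h import *
go([523.4,-255,45],np.pi/2-.0275)
cv2.imwrite('pics/side_g.png',cv2.resize(arm.get_image("side")[100:260,300:540,::-1],None,fx=3,fy=3))
E
```

```text
clock: 6.78
position: [523.0, -280.6, 46.6]
ee_rot: [-0.506, -0.493, 0.494, 0.507]
contact_force: [-0.1, -0.3, 0.5]
gripper_width: 50.6
state 6.7833 [ 523.  -280.6   46.6] j [-0.22  0.55 -0.3   0.   -0.72  0.19] F [-0.1 -0.3  0.5] w 50.6
tool shift cm [2.56 0.16 0.03]
turn [-0.1   0.05  0.  ]
```

View pics/side_g.png

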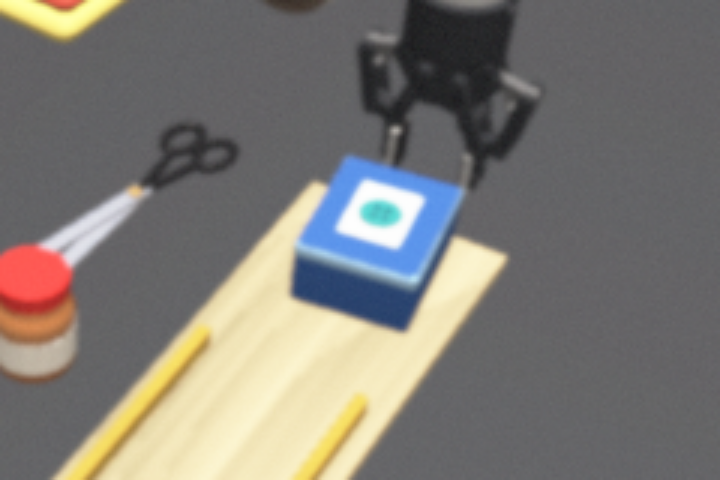

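```bash
python3 -m inch '[[0.6,1,0.1,0,0,0,0],[0.6,1.8,0.1,0,0,0,0],[0.6,2.4,0.1,0,0,0,0],[0.6,2.8,0.1,0,0,0,0],[0.6,3.2,0.1,0,0,0,0],[0.6,3.6,0.1,0,0,0,0],[0.6,4,0.1,0,0,0,0],[0.6,4.3,0.1,0,0,0,0],[0.6,4.6,0.1,0,0,0,0],[0.6,4.8,0.1,0,0,0,0],[0.6,4.9,0.1,0,0,0,0],[0.6,4.9,0.1,0,0,0,0]]'
cat >> h.py <<'E'
def stin(tag,im=None):
    S=arm.camera_params("side")
    if im is None:
        im=arm.get_image("side");cv2.imwrite(f'pics/side_{tag}.png',im[:,:,::-1])
    cv2.imwrite(f'pics/sidec_{tag}.png',cv2.resize(im[100:310,280:540,::-1],None,fx=2.8,fy=2.8))
    Rs=cv2.Rodrigues(S['rvec'])[0];o=-Rs.T@S['tvec']
    def bk(uv,z):
        d=np.c_[(uv[:,0]-S['cx'])/S['fx'],(uv[:,1]-S['cy'])/S['fy'],np.ones(len(uv))]@Rs
        return (o+d*((z-o[2])/d[:,2])[:,None])[:,:2]
    b=im.astype(int);roi=np.zeros(b.shape[:2],bool);roi[130:330,290:500]=1
    lid=((b[:,:,2]>150)&(b[:,:,2]-b[:,:,0]>60)&roi).astype(np.uint8)
    c=max(cv2.findContours(lid,0,1)[0],key=cv2.contourArea)[:,0]
    full=np.zeros_like(lid);cv2.drawContours(full,[c.reshape(-1,1,2)],-1,1,-1)
    lb=((b.min(2)>175)&(full>0)).astype(np.uint8)
    cl=max(cv2.findContours(lb,0,1)[0],key=cv2.contourArea)[:,0]
    for nm,cc in(('lid',c),('label',cl)):
        r=cv2.minAreaRect(bk(cc.astype(float),65).astype(np.float32));bb=cv2.boxPoints(r)
        e=bb[1]-bb[0];f=bb[2]-bb[1];L=e if np.hypot(*e)>np.hypot(*f) else f
        L=L*np.sign(L@LA)
        print('side',nm,'lane',np.round(lane(r[0]),1),'ang',round(float(np.arctan2(LA[0]*L[1]-LA[1]*L[0],L@LA)),4),'size',np.round(r[1],1))
E
python3 - <<'E'
from h import *
stin('ref',cv2.imread('pics/side0.png')[:,:,::-1])
go([523.4,-220,45],np.pi/2-.0275);stin('h');tinpose('h')
E
```

```text
clock: 7.83
position: [524.5, -231.3, 46.2]
ee_rot: [-0.507, -0.493, 0.493, 0.507]
contact_force: [-0.3, -1.2, 0.5]
gripper_width: 51.6
side lid lane [-347.7   12.1] ang 0.1748 size [ 90.8 112.2]
side label lane [-350.4   10.5] ang 0.1737 size [47.1 63.4]
state 7.8333 [ 524.5 -231.3   46.2] j [-0.13  0.52 -0.36 -0.   -0.69  0.11] F [-0.3 -1.2  0.5] w 51.6
tool shift cm [1.13 0.12 0.15]
turn [-0.01 -0.02  0.01]
side lid lane [-332.6   -0. ] ang 0.0135 size [112.7  90.8]
side label lane [-335.    -1.9] ang 0.0161 size [64.3 48.2]Traceback (most recent call last):
  File "<stdin>", line 3, in <module>
  File "h.py", line 57, in tinpose
    r,h=tin(im);b=cv2.boxPoints(r)
        ~~~^^^^
  File "h.py", line 40, in tin
    h=lidquad(im); q=back(h,65)
  File "h.py", line 36, in lidquad
    c=max(cv2.findContours(m,0,1)[0],key=cv2.contourArea)
ValueError: max() iterable argument is empty
```

View pics/sidec_h.png

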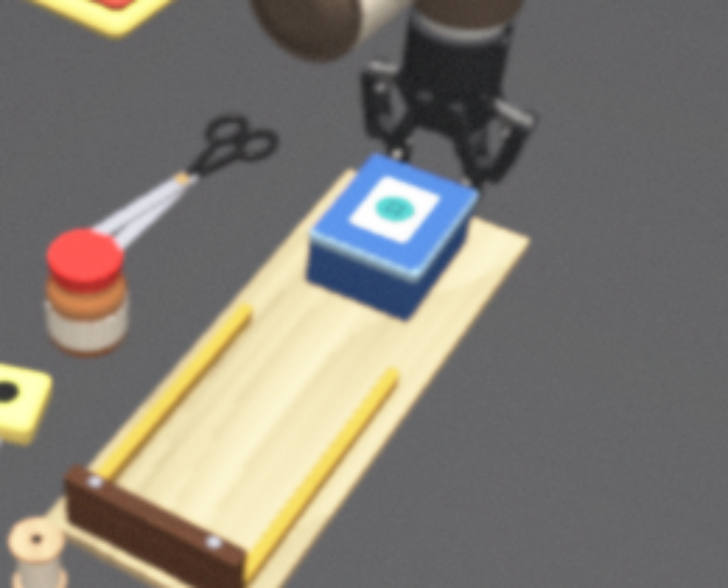

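View pics/top_h.png

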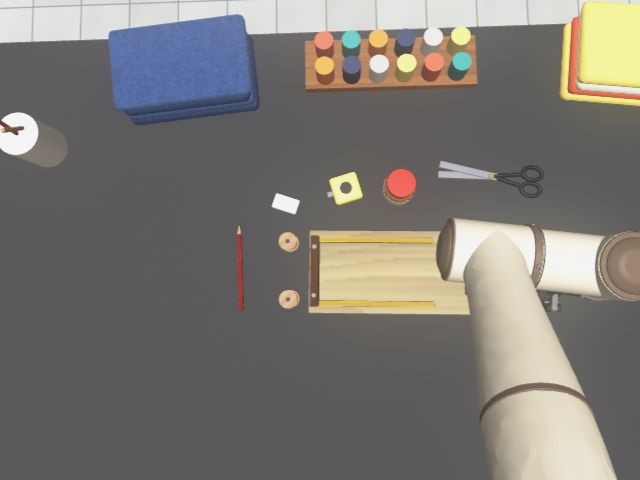

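```bash
python3 - <<'E'
from h import *
S=arm.camera_params("side");Rs=cv2.Rodrigues(S['rvec'])[0];o=-Rs.T@S['tvec']
def bk(uv,z):
    d=np.c_[(uv[:,0]-S['cx'])/S['fx'],(uv[:,1]-S['cy'])/S['fy'],np.ones(len(uv))]@Rs
    return (o+d*((z-o[2])/d[:,2])[:,None])[:,:2]
im=cv2.imread('pics/side0.png')[:,:,::-1].copy()
hsv=cv2.cvtColor(im,cv2.COLOR_RGB2HSV)
m=(hsv[:,:,1]>150)&(hsv[:,:,0]>15)&(hsv[:,:,0]<32)&(hsv[:,:,2]>215);m[:195]=0;m[310:]=0;m[:,:300]=0;m[:,450:]=0
n,l,s,c=cv2.connectedComponentsWithStats(m.astype(np.uint8))
for i in range(1,n):
    if s[i,4]>60:
        ys,xs=np.nonzero(l==i);L=np.array([lane(p) for p in bk(np.c_[xs,ys].astype(float),28)])
        print(s[i],'x',L[:,0].min(),L[:,0].max(),'y',np.percentile(L[:,1],[2,50,98]),np.polyfit(L[:,0],L[:,1],1))
E
```

```text
[316 210  53  60 217] x -213.70855810409657 -23.632514240293588 y [-61.54482883 -58.55428418 -55.66656144] [-1.85196041e-03 -5.87841315e+01]
[368 233  53  72 273] x -214.48366065430133 -6.681061320363736 y [60.05221507 63.13145666 66.12029122] [-1.22163264e-03  6.30033120e+01]
```

```bash
python3 -m inch '[[0.6,0.3,0.1,0,0,0,0],[0.6,0.7,0.1,0,0,0,0],[0.6,1.2,0.1,0,0,0,0],[0.6,1.7,0.1,0,0,0,0],[0.6,2.2,0.1,0,0,0,0],[0.6,2.7,0.1,0,0,0,0],[0.6,3.2,0.1,0,0,0,0],[0.6,3.6,0.1,0,0,0,0],[0.6,4,0.1,0,0,0,0],[0.6,4.3,0.1,0,0,0,0],[0.6,4.5,0.1,0,0,0,0],[0.6,4.5,0.1,0,0,0,0],[0.6,3,0.1,0,0,0,0],[0.6,0,0,0,0,0,0],[0.6,-3,0,0,0,0,0],[0.6,-6,0,0,0,0,0],[0.6,-8,0,0,0,0,0],[0.6,-8,0,0,0,0,0]]'
python3 - <<'E'
from h import *
go([520,-180,45],np.pi/2-.0275);stin('i');tinpose('i')
E
```

```text
clock: 9.43
position: [522.1, -314.7, 46.0]
ee_rot: [0.508, 0.492, -0.492, -0.508]
contact_force: [-0.4, -1.0, 0.4]
gripper_width: 51.2
state 9.4333 [ 522.1 -314.7   46. ] j [-0.28  0.57 -0.26  0.   -0.74  0.25] F [-0.4 -1.   0.4] w 51.2
tool shift cm [13.46  0.1   0.64]
turn [ 0.04 -0.25 -0.02]
side lid lane [-286.1    0.5] ang 0.0024 size [109.7  88.9]
side label lane [-290.2   -2.2] ang -0.0012 size [64. 48.]
tin lane [-289.1   -1.9] ang 0.0083 size [106.8  85.8]
```

View pics/sidec_i.png

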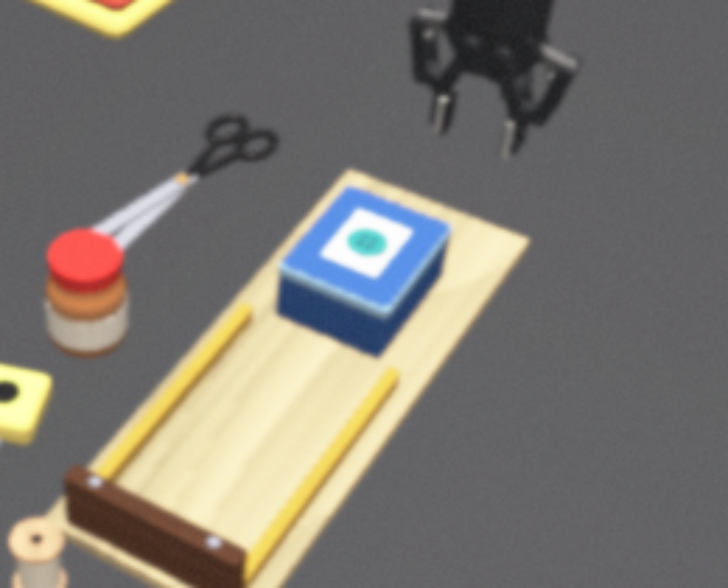

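View pics/top_i.png

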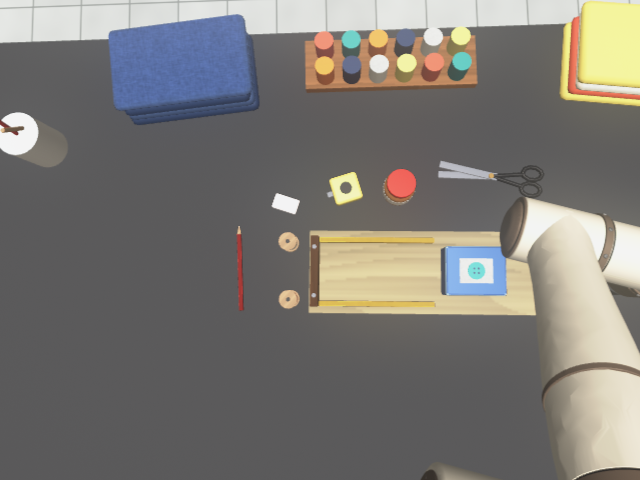

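Top and side views agree: the tin is squared to about 0.01 rad and about 2 mm right of the centre line. The nose is still before the mouth. I'll push it in.

```bash
python3 -m inch '[[0.6,3,0,0,0,-0.5,0],[0.6,6,0,0,0,-0.5,0],[0.6,9,0,0,0,-0.5,0],[0.6,11,0,0,0,-0.5,0],[0.6,12,0,0,0,-0.5,0],[0.6,12.5,0,0,0,-0.5,0],[0.6,13,0,0,0,-0.5,0],[0.6,13.6,0,0,0,-0.5,0],[0.6,14.2,0,0.02,0,-0.5,0],[0.6,14.8,0,0.03,0,-0.5,0],[0.6,15.4,0,0.04,0,-0.5,0],[0.6,16,0,0.05,0,-0.5,0],[0.6,16.6,0,0.05,0,-0.5,0],[0.6,17.2,0,0.06,0,-0.5,0],[0.6,17.8,0,0.06,0,-0.5,0],[0.6,18.3,0,0.07,0,-0.5,0],[0.6,18.6,0,0.07,0,-0.5,0],[0.6,18.8,0,0.07,0,-0.5,0],[0.6,18.8,0,0.07,0,-0.5,0]]'
python3 - <<'E'
from h import *
go([527.5,-90,46],np.pi/2-.0275);stin('j')
E
```

```text
clock: 11.12
position: [526.7, -122.9, 46.1]
ee_rot: [-0.504, -0.495, 0.495, 0.505]
contact_force: [-0.5, 0.0, -0.5]
gripper_width: 51.0
state 11.1167 [ 526.7 -122.9   46.1] j [ 0.07  0.48 -0.44 -0.   -0.65 -0.09] F [-0.5  0.  -0.5] w 51.0
tool shift cm [ 3.29  0.01 -0.02]
turn [-0.02  0.5   0.03]
side lid lane [-224.4    1.4] ang 0.0116 size [111.5  88.7]
side label lane [-227.2   -1.1] ang 0.0071 size [63.4 47.6]
```

View pics/sidec_j.png

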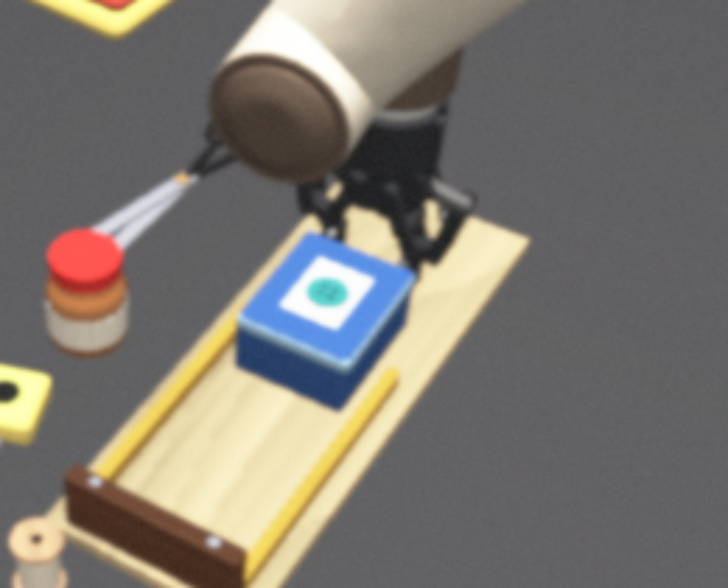

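```bash
python3 -m inch '[[0.6,0.3,0,0,0,0,0],[0.6,0.8,0,0,0,0,0],[0.6,1.4,0,0,0,0,0],[0.6,2,0,0,0,0,0],[0.6,2.6,0,0,0,0,0],[0.6,3.2,0,0,0,0,0],[0.6,3.8,0,0,0,0,0],[0.6,4.4,0,0,0,0,0],[0.6,5,0,0,0,0,0],[0.6,5.6,0,0,0,0,0],[0.6,6.2,0,0,0,0,0],[0.6,6.8,0,0,0,0,0],[0.6,7.4,0,0,0,0,0],[0.6,8,0,0,0,0,0],[0.6,8.6,0,0,0,0,0],[0.6,9.1,0,0,0,0,0],[0.6,9.5,0,0,0,0,0],[0.6,9.8,0,0,0,0,0],[0.6,10,0,0,0,0,0],[0.6,10,0,0,0,0,0]]'
python3 - <<'E'
from h import *
go([527.5,-90,46],np.pi/2-.0275);stin('k')
E
```

```text
clock: 12.83
position: [529.1, -23.1, 46.5]
ee_rot: [0.505, 0.496, -0.495, -0.505]
contact_force: [0.0, -0.1, 0.5]
gripper_width: 51.3
state 12.8333 [529.1 -23.1  46.5] j [ 0.26  0.47 -0.47 -0.   -0.63 -0.28] F [ 0.  -0.1  0.5] w 51.3
tool shift cm [-6.69  0.04  0.03]
turn [0.04 0.51 0.02]
side lid lane [-124.5    2. ] ang 0.0107 size [110.2  88.3]
side label lane [-127.2   -0.6] ang 0.0133 size [62.6 47.4]
```

View pics/sidec_k.png

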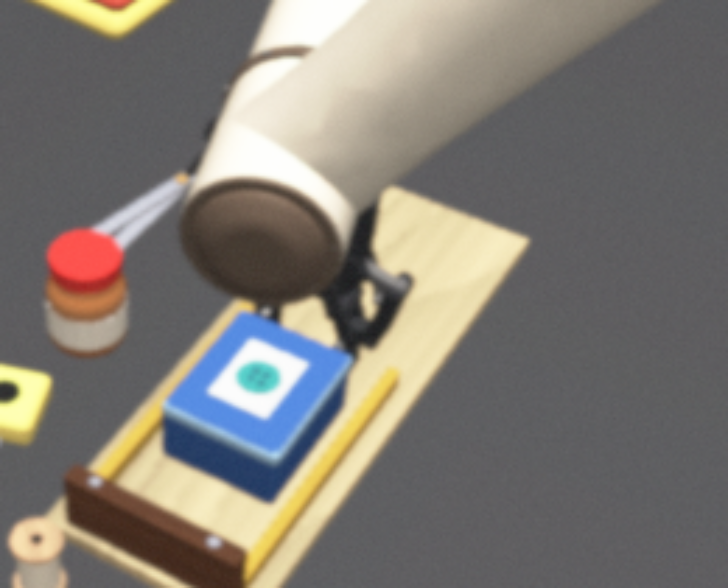

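```bash
python3 -m inch '[[0.6,0.3,0,0,0,0.1,0],[0.6,0.8,0,0,0,0.2,0],[0.6,1.4,0,0,0,0.3,0],[0.6,2,0,0,0,0.4,0],[0.6,2.6,0,0,0,0.5,0],[0.6,3.2,0,0,0,0.5,0],[0.6,3.8,0,0,0,0.5,0],[0.6,4.4,0,0,0,0.5,0],[0.6,5,0,0,0,0.5,0],[0.6,5.5,0,0,0,0.5,0],[0.6,5.9,0,0,0,0.5,0],[0.6,6.2,0,0,0,0.5,0],[0.6,6.4,0,0,0,0.5,0],[0.6,6.5,0,0,0,0.5,0],[0.6,6.5,0,0,0,0.5,0]]'
python3 - <<'E'
from h import *
go([527.5,-90,46],np.pi/2-.0275);stin('l')
E
```

```text
clock: 14.13
position: [530.0, 41.7, 46.2]
ee_rot: [-0.507, -0.493, 0.493, 0.507]
contact_force: [0.4, -1.1, 1.2]
gripper_width: 51.3
state 14.1333 [530.   41.7  46.2] j [ 0.38  0.47 -0.46 -0.   -0.64 -0.41] F [ 0.4 -1.1  1.2] w 51.3
tool shift cm [-13.17   0.02  -0.11]
turn [ 0.   -0.01  0.02]
side lid lane [-60.    2.3] ang 0.0025 size [109.5  87.9]
side label lane [-62.8  -0.3] ang -0.0022 size [61.8 47.3]
```

View pics/sidec_l.png

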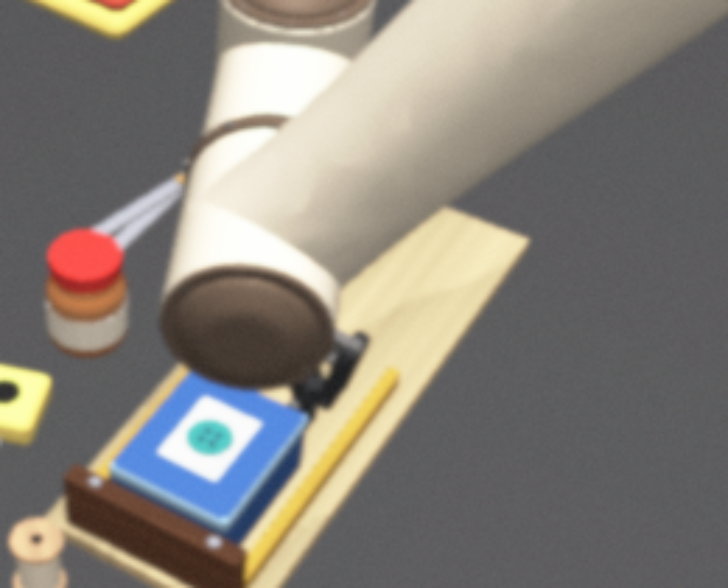

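```bash
python3 -m inch '[[0.6,0.1,0,0,0,0,0],[0.6,0.2,0,0,0,0,0],[0.6,0.3,0,0,0,0,0],[0.6,0.4,0,0,0,0,0],[0.6,0.4,0,0,0,0,0]]'; python3 -m inch '[[0.6,0.1,0,0,0,0,0],[0.6,0.2,0,0,0,0,0],[0.6,0.2,0,0,0,0,0]]'
```

```text
clock: 14.6
position: [530.0, 45.5, 46.1]
ee_rot: [-0.507, -0.493, 0.493, 0.507]
contact_force: [-0.8, -1.0, 0.1]
gripper_width: 50.9
clock: 14.85
position: [530.1, 47.6, 46.2]
ee_rot: [-0.507, -0.493, 0.493, 0.507]
contact_force: [-0.2, -1.6, -0.8]
gripper_width: 51.0
```

```bash
python3 -m inch '[[0.6,0.1,0,0,0,0,0],[0.6,0.1,0,0,0,0,0],[0.6,0.1,0,0,0,0,0]]'; python3 - <<'E'
from h import *
stin('m')
E
python3 -m inch '[[0.6,0.1,0,0,0,0,0],[0.6,0.1,0,0,0,0,0],[0.6,0.1,0,0,0,0,0]]'
```

```text
clock: 15.1
position: [530.0, 48.3, 46.2]
ee_rot: [-0.507, -0.493, 0.493, 0.507]
contact_force: [-0.3, -2.2, -1.2]
gripper_width: 51.5
side lid lane [-53.7   2.3] ang 0.0019 size [108.8  87.9]
side label lane [-56.   -0.1] ang -0.0022 size [62.1 47.1]
clock: 15.4
position: [529.9, 48.4, 46.2]
ee_rot: [-0.507, -0.492, 0.493, 0.507]
contact_force: [0.9, -5.7, 0.6]
gripper_width: 50.9
```

Forward motion stopped at y 48.4 mm and the force rose to 5.7 N, so the tin is seated. I'll back straight off, lift away and check.

```bash
python3 -m inch '[[0.6,-0.5,0,0,0,0,0],[0.6,-2,0,0,0,0,0],[0.6,-4,0,0,0,0,0],[0.6,-7,0,0,0,0,0],[0.6,-10,0,0,0,0,0],[0.6,-13,-3,0,0,0,0],[0.6,-16,-6,0,0,0,0],[0.6,-19,-9,0,0,0,0],[0.6,-22,-12,0,0,0,0],[0.6,-25,-14,0,0,0,0],[0.6,-28,-14,0,0,0,0],[0.6,-31,-14,0,0,0,0],[0.6,-31,-14,0,0,0,0],[0.6,-31,-14,0,0,0,0]]'; python3 - <<'E'
from h import *
go([500,-260,200]);stin('n');im=tinpose('n');print(arm.read_state()['joint_vel'].round(3))
cv2.imwrite('pics/crop_n.png',cv2.resize(im[220:330,300:550,::-1],None,fx=3.2,fy=3.2,interpolation=2))
E
```

```text
clock: 16.57
position: [521.6, -261.7, 186.4]
ee_rot: [0.508, 0.493, -0.492, -0.507]
contact_force: [-0.5, 0.0, -0.2]
gripper_width: 51.7
state 16.5667 [ 521.6 -261.7  186.4] j [-0.19  0.37 -0.19 -0.   -1.01  0.16] F [-0.5  0.  -0.2] w 51.7
tool shift cm [ 0.11 -1.36  2.16]
side lid lane [-53.3   2.6] ang -0.001 size [108.1  88.3]
side label lane [-55.6  -0.1] ang -0.0023 size [63.1 47.6]
tin lane [-55.4  -0.3] ang 0.0083 size [105.2  86.4]
[ 0.018 -0.004 -0.005  0.002 -0.002  0.001]
```

View pics/crop_n.png

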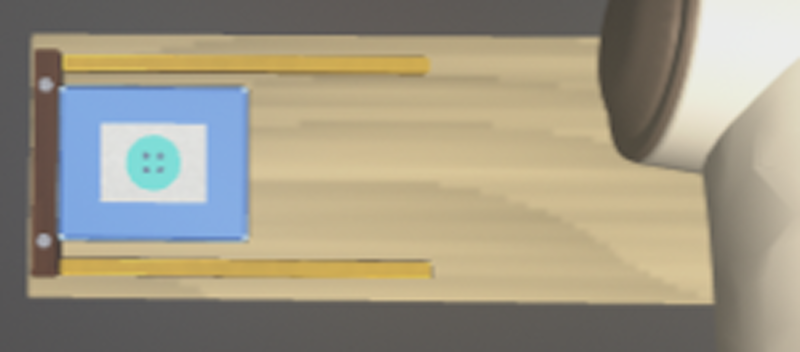

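View pics/sidec_n.png

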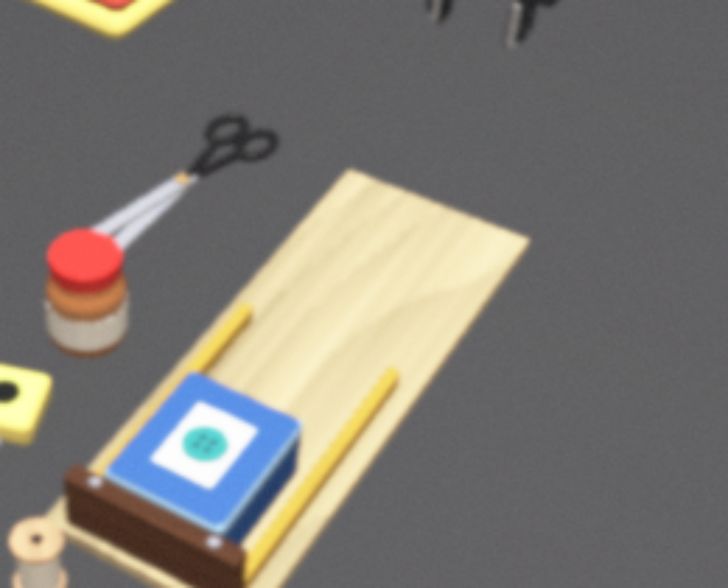

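The tin sits flush against the stop with a gap to each rail. The arm is clear of everything, and nothing else has moved in the views I have.

```bash
python3 -m inch '[[0.6,0,0,0,0,0,0],[0.6,0,0,0,0,0,0],[0.6,0,0,0,0,0,0]]'; python3 -c "
from bench import arm
print(arm.job_done())"
```

```text
clock: 16.92
position: [521.9, -259.5, 186.4]
ee_rot: [0.507, 0.493, -0.493, -0.506]
contact_force: [-0.5, -0.7, 1.2]
gripper_width: 51.3
the job is handed in; nothing more can be done
None
```

I pushed the tin home against the stop and handed the job in at 16.9 s; no verdict was given.

- **What I did:** I pushed the tin sideways with the fingertips to bring it close to the lane's centre line. I then pushed from behind with the two fingers spread, which squared it, ran it between the rails until it met the stop, and backed away and up.
- **Seating:** the forward motion stopped and the push force rose to 5.7 N, which showed contact with the stop.
- **Last top view:** the tin's centre is 55.4 mm before the stop (55 is home). It is 0.3 mm off the centre line and turned 0.008 rad, with a visible gap to both rails.
- **Last side view:** it agrees to about 3 mm. Its two estimates were 53.3 and 55.6 mm before the stop, and +2.6 and −0.1 mm across. That camera also put the rails' midline about 2 mm further left than the top camera did.
- **Other checks:** the arm ended clear, about 186 mm up. The jar and scissors had not moved in the side pictures. I did not measure the other sewing things again at the end, and rail contact could only be judged from the pictures.

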